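# Cock the toy catapult on its hair-trigger catch

### The arm

A 6-joint arm with a two-finger parallel gripper is mounted at the origin on the work surface. World frame = base frame: x ahead of the robot, y to its left, z up, the work surface at z = 0. Lengths are in m, angles in rad, forces in N, time in s.
With the tool pointing down it reaches from about 0.35 to 0.85 m from the base axis. Payload 8.1 kg.
Tool frame: the origin (TCP) lies at the very end of the fingers, on their centre line; the grasp point (between the pads) lies 19 mm behind it; z points along the fingers, y is the direction in which the jaws open and shut (so a half turn about z gives the same grasp; the last joint's range is limited). The gripper opens to 93 mm and grips with 3 to 60 N. Pads are 15 mm wide; open, the fingers measure 128 mm over their backs; the gripper's body (75 mm by 188 mm) begins 65 mm behind the grasp point.
Start: joints at [-0.085, 0.13, 1.488, -0, 1.523, -0.085], TCP at [0.6, 0, 0.219] pointing down, gripper open.
Joint ranges: [-2.96, 2.96], [-0.89, 2.26], [0.02, 2.5], [-1.34, 4.48], [0, 2.73], [-2.66, 2.66]. Speed limits (rad/s): [2.39, 2.39, 2.79, 3.14, 3.14, 3.14].

### API

Orientations are given as a rotation vector (axis times angle).
In Python, from plant import * gives the robot as it stands.
- The arm moves only by the tool apply_moves, never from a script. Its argument "commands" is one flat list of numbers, 7 for each row, row after row: the shift along the world's x, y, z in cm, then the turn, a rotation vector about the world's x, y, z in rad, then the finger opening in cm, from 0 to 9.3. A call has 1 to 8 rows; each row shifts and turns the pose as measured when the row begins; what a row does not reach is not made up. A row lasts 1/8 s, in which the tool goes at most 62.5 mm and 10.7 degrees, less where a joint would pass 70% of its speed; a pose out of reach is approached as far as the arm can. A call with a gripper value outside its range is refused whole. The fingers move at their own pace and stop on an object; "squeeze" is the grip in N (left out, the last holds). Time passes only in rows, so rows that do not move let the fingers close. It gives the time, the measured TCP pose, the force and the opening at its end, in the units of the state.
- read_state(): the state, without advancing time (a new reading comes with each control period).
- read_camera(name): name is "scene" or "side" or "wrist"; returns (picture, depth): 400x640x3 uint8, blue, green, red; 400x640 float32, m along the optical axis (not along the pixel's ray), 0 where there is no reading.
- camera_model(name): a dict with "intrinsics" (3x3 intrinsics, pixels), "R" (3x3) and "t" (3): a world point X has camera coordinates R X + t. Camera axes: x right, y down, z forward; pixel columns grow to the right and rows downward; lengths in m; the calibration is good to about 2 mm. A picture is of the moment at which its call begins: read the wrist's pose just before it. camera_model takes no time and is no camera call; for the wrist camera it gives the pose at the moment of the call.
- close_job(): hands the job in, once; it reports no verdict.
Trained networks look in the newest picture that a camera, given by its name, has taken for a name from the list of things; names that differ only in an ending like _2 or _b are one class to them, and where a whole thing is asked for, a point or a joint stands for the part that bears it (a point fixed in the world has none). Each returns a list of dicts, best first, with "conf" (0 to 1); they miss things now and then, are a little off and sometimes report something else, mostly with a low value. They report only what shows in the picture. A call takes as long as a camera call.
- find_in(query, camera): "point" ([x, y, z] in m, in the coordinates of the camera as it stood for that picture, good to about 4 mm: the middle of the surface that is visible of it).
- cut_out(query, camera): "mask" (400x640 bool, what is visible of it).
- spot_point(query, camera): "point" ([x, y, z] in m, in the coordinates of the camera as it stood for that picture, good to about 4 mm: a listed point, or the origin of a listed thing).
The state is a dict: "t": time; "q": joint angles; "dq": joint speeds; "joint_torque": joint torques, N m; "tool_pos": TCP position; "orientation": TCP orientation; "force": force on the tool from outside, world axes, zero at the start; "wrist_torque": the same for the moment, N m; "opening": finger opening in m.
Only numpy, scipy, OpenCV 4.12 (cv2) and the standard library are available. Lean on these libraries where they do the work, as an engineer would, in place of code of your own. Each camera call takes 0.05 s, during which the arm holds its last target. There are 200 camera calls.

### The job

Cock the wooden toy catapult on the bench, ready for its test shot: draw the sprung throwing arm down, shift it sideways until the square nut on its side pin is under the brass hook, and ease it up so that the nut sits fully home in the hook and holds the arm when you let go. The catch is a hair trigger and is clamped at a different place along its slot each time: feel for it gently, do not tip it, and never let the arm fly. Leave the other things on the bench alone.

Things in the scene. Friction and masses are not known exactly. Their poses are not given: they have to be found in the camera images.
- catapult: Wooden toy catapult fixed to the bench. Origin under it on the bench, z up, x the throwing direction (away from the robot), y towards the catch side. Board 20 mm thick, x -90..+150 mm, y +-88 mm; two cheeks at x +100, y +-66 mm, 95 mm high, carry a steel axle along y. The arm turns about the axle and slides along it.
- pivot (a point): Point on the fixed axle line at x +100, y -10, z +80 mm of the catapult: centre of the arm's hub when the arm is not slid. Axes as the catapult's.
- handle (a point): Where to hold: middle of the bare tail of the throwing arm, a light wooden bar 16 mm wide (catapult y), 14 mm thick, 240 mm long from the axle. Point 215 mm from the axle; a cup 38 mm wide sits at 160 mm. This frame's -x runs to the free end. At rest the bar rises 0.873 rad (50 deg) towards the robot; hooked it is nearly level. Pinched across its width it turns between the fingers.
- collar (a point): Centre of the square steel nut (14 x 14 mm, 5 mm long) on the end of a 4 mm pin on the arm's +y side, 130 mm from the axle; nut's middle 24.5 mm from the arm's centre line, outer face 27 mm. It is the part that goes under the hook.
- pocket_nominal (a point): Catapult point (-30, 43, 89 mm): middle of the hooked nut if the catch stood mid-slot. The catch is clamped up to 16 mm either way along y from there; that offset is not measured. Catch: upright brass strip 14 mm wide, lip over towards the arm (underside 96 mm high), bead 3 mm thick hanging 3.5 mm down at its inner edge, pocket 8 mm wide from bead to upright (true pocket point -4..+4 mm).
- throwarm (a joint): Arm angle, rad: 0 at rest (50 deg up), grows as drawn down, 0.873 level, hard stop 0.943. Only above 0.84 can the nut pass under the bead; then it rises behind it. Fully home in the hook: about 0.785. Perched on the bead, not home: about 0.81. Spring load at the handle about 1.7 N at rest, 4 N drawn.
- axle (a joint): Sideways slide of the arm along the axle, m: 0 at rest, up to 0.049 towards the catch (+y). A weak spring and friction resist, under 2 N in all, and push it back to 0 when free. A mid-slot pocket is at about 0.0285.
- catch (a joint): Outward tip of the catch, rad, 0 upright; pivot 30 mm above the bench, 59 mm below the nut. The nut pushing sideways on the upright starts to tip it at about 3 N (2 N when it carries the arm); at 6 to 7 N it has tipped 0.04 rad, 2.4 mm at the nut: tripped. It springs back upright.
- mallet_grip (a point): Bystander: hammer lying on the bench, grip point. Leave alone.
- chisel_grip (a point): Bystander: chisel-like hand tool with wooden handle, lying, grip point. Leave alone.
- glue: Bystander: white glue bottle 52 mm wide, 110 mm tall, origin under its centre. Leave alone.

How it is judged:
On the way, in this order (a step that is already met when the one before it is completed fails the run):
1. the arm is drawn down past the hook (value of joint throwarm above 0.83 rad), for 0.1 s.
2. the drawn arm is shifted sideways under the hook (value of joint axle above 0.009 m and value of joint throwarm above 0.82 rad), for 0.1 s.
At the end, for the whole second after the job is handed in: The arm stands still, held down by the hook alone with the nut up in the pocket behind the bead (arm angle 0.77 to 0.80 rad, slid more than 9 mm along the axle), the catch upright within 0.025 rad, the robot clear (value of joint throwarm between 0.77 and 0.8 rad and value of joint catch below 0.025 rad and value of joint axle above 0.009 m and velocity of joint throwarm between -0.1 and 0.1 rad/s); the robot touches nothing.
It fails at once if the catch is tipped outward by more than 0.04 rad: it trips (value of joint catch above 0.04 rad).
It fails at once if the arm flies up (faster than 8 rad/s) (velocity of joint throwarm below -8 rad/s).
It fails at once if a bystander is moved more than 20 mm (distance of any of mallet_grip, chisel_grip, glue from where it was at the start of the episode above 0.02 m).
It also fails if it takes over 42 s, if anything falls off the work surface, if the arm or the gripper's body presses on something with over 40 N, if the wrist force passes 120 N, or if a joint passes its speed limit or range.

## Working session

There is one attempt and no reset: what is moved stays moved. The work goes in short steps, Python scripts to look and compute and a tool call to move; the robot and the scene stay as the last step left them, time stands still between calls to the robot, and variables do not carry over. Pictures are saved under pics/ and viewed, about 8 in all and at most 12, crops included, and the job is handed in when it is done.

Besides the shell and the picture viewer there is one more tool, called after "Emit:" by a JSON object that holds its "method" and its "body", one argument or row to a line. apply_moves: Moves the arm, as the interface text tells. Its arguments: {"type":"object","properties":{"commands":{"type":"array"},"squeeze":{"type":"number"}},"required":["commands"]}

```bash
mkdir -p pics; cat > h.py <<'E'
from plant import *
import numpy as np, cv2
def W(cam,p,m=None):
    m=m or camera_model(cam); return np.array(m["R"]).T@(np.array(p)-np.array(m["t"]))
def sp(q,cam,f=spot_point):
    r=f(q,cam)
    for d in r[:2]: print(cam,q,f.__name__,round(d["conf"],2),W(cam,d["point"]).round(4))
E
python3 - <<'E'
from h import *
s=read_state();print(s["t"],s["tool_pos"],s["orientation"],s["force"],s["opening"])
for c in("scene","side"):
    im,d=read_camera(c);cv2.imwrite(f"pics/{c}0.png",im)
    m=camera_model(c);print(c,(-np.array(m["R"]).T@m["t"]).round(3))
    for q in("catapult","pivot","handle","collar","pocket_nominal","glue","mallet_grip","chisel_grip"): sp(q,c)
E
```

```text
0.0 [5.99436660e-01 7.75150716e-05 2.17586643e-01] [-2.22043404e+00 -2.22049702e+00  1.87538644e-03] [ 0.9575079  -0.38931567  0.0783263 ] 0.09294273734210265
scene [1.315 0.395 0.675]
scene catapult call 0.95 [5.955e-01 6.870e-02 5.000e-04]
scene catapult call 0.51 [0.5878 0.1244 0.0912]
scene pivot call 0.85 [0.6813 0.0171 0.0816]
scene pivot call 0.45 [0.76   0.2433 0.0111]
scene handle call 0.62 [0.5588 0.078  0.2466]
scene collar call 0.77 [0.6171 0.0754 0.1792]
scene pocket_nominal call 0.84 [0.5857 0.1254 0.0925]
scene glue call 0.68 [ 0.5131 -0.1996  0.0036]
scene glue call 0.48 [0.7584 0.2423 0.0121]
scene mallet_grip call 0.87 [0.762  0.2428 0.0121]
scene chisel_grip call 0.6 [ 0.5091 -0.0494  0.0167]
side [-0.027 -0.566  0.674]
side catapult call 0.64 [0.5988 0.066  0.001 ]
side catapult call 0.16 [ 0.5105 -0.0592  0.0104]
side pivot call 0.97 [0.6845 0.0128 0.0821]
side handle call 0.86 [0.5599 0.075  0.2447]
side collar call 0.6 [0.6178 0.0734 0.1816]
side pocket_nominal call 0.64 [0.5863 0.1148 0.0895]
side glue call 0.7 [ 0.5159 -0.1978 -0.002 ]
side mallet_grip call 0.92 [0.7631 0.2431 0.0126]
side chisel_grip call 0.63 [ 0.5115 -0.0568  0.0092]
side chisel_grip call 0.22 [0.6877 0.0117 0.0815]
```

View picture.

```bash
python3 - <<'E'
import cv2,numpy as np
a=cv2.imread("pics/scene0.png");b=cv2.imread("pics/side0.png")
cv2.imwrite("pics/both.png",cv2.resize(np.vstack([a,b]),(480,600)) if 0 else np.vstack([cv2.resize(a[50:350],(640,300)),cv2.resize(b[50:350],(640,300))]))
E
```

```text
(no output)
```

View pics/both.png

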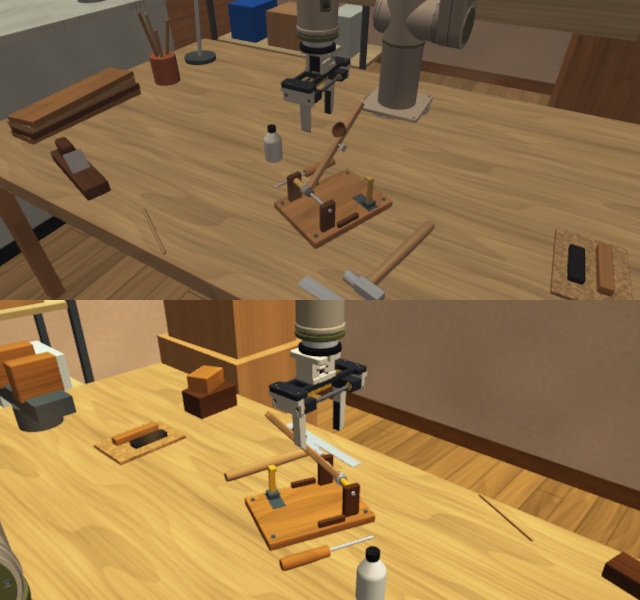

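```bash
cat >> h.py <<'E'
def fit():
    L=np.array([[0,0],[.1,-.01],[-.0382,-.01],[.0164,.0145],[-.03,.043]])
    M=np.array([[.5971,.0674],[.6829,.015],[.5594,.0765],[.6175,.0744],[.586,.120]])
    w=np.array([1,1.5,1,1,1.])[:,None]/5.5
    a=(w*L).sum(0);b=(w*M).sum(0);H=((L-a)*w).T@(M-b)
    y=np.arctan2(H[0,1]-H[1,0],H[0,0]+H[1,1]);R=np.array([[np.cos(y),-np.sin(y)],[np.sin(y),np.cos(y)]])
    return y,R,b-R@a,((L-a)@R.T+b-M)
YAW,R2,T2,RES=fit()
def toC(p): p=np.atleast_2d(p); return np.c_[(p[:,:2]-T2)@R2,p[:,2]]
def toW(c): c=np.atleast_2d(c); return np.c_[c[:,:2]@R2.T+T2,c[:,2]]
def cloud(cam,mask,d):
    m=camera_model(cam);K=np.array(m["intrinsics"]);v,u=np.nonzero(mask&(d>0));z=d[v,u]
    X=np.c_[(u-K[0,2])*z/K[0,0],(v-K[1,2])*z/K[1,1],z]
    return (X-np.array(m["t"]))@np.array(m["R"])
def st():
    s=read_state();g=np.array(s["tool_pos"]);c=toC(g)[0];f=np.array(s["force"])
    print("t",round(s["t"],2),"C mm",(c*1e3).round(1),"F cat",np.r_[f[:2]@R2,f[2]].round(2),"op",round(s["opening"],4));return s,c
E
python3 - <<'E'
from h import *
print(YAW,T2,(RES*1e3).round(1).tolist(),"handle",toW([-.0382,-.01,.2447]))
for c in("scene","side"):
    im,d=read_camera(c)
    for r in cut_out("catch",c)[:2]:
        p=toC(cloud(c,np.array(r["mask"]),d));print(c,r["conf"],len(p))
        for lo,hi in((.03,.05),(.05,.07),(.07,.085),(.085,.12)):
            k=p[(p[:,2]>lo)&(p[:,2]<hi)]
            if len(k):print(lo,len(k),(np.percentile(k,[5,50,95],axis=0)*1e3).round(1).tolist())
E
```

```text
-0.4467274239301782 [0.59668114 0.06798425] [[-0.4, 0.6], [-0.4, 0.8], [-1.5, -1.0], [0.2, -0.4], [2.2, -0.3]] handle [[0.5579097  0.07546862 0.2447    ]]
scene 0.58 150
0.03 23 [[-38.0, 63.6, 37.6], [-29.5, 65.6, 44.4], [-23.6, 68.0, 49.3]]
0.05 38 [[-38.2, 61.9, 51.1], [-29.4, 66.2, 61.5], [-24.5, 67.7, 68.8]]
0.07 29 [[-37.5, 62.0, 71.8], [-28.6, 66.1, 77.0], [-23.9, 67.2, 84.9]]
0.085 56 [[-35.8, 53.9, 86.2], [-29.3, 64.9, 98.5], [-23.9, 67.6, 103.7]]
side 0.66 188
0.03 38 [[-36.2, 57.0, 35.9], [-28.9, 59.4, 42.6], [-22.5, 62.3, 48.0]]
0.05 51 [[-36.2, 57.2, 50.9], [-30.5, 59.8, 60.9], [-23.8, 63.1, 68.8]]
0.07 42 [[-36.3, 56.5, 71.4], [-30.4, 59.6, 78.8], [-23.0, 62.8, 83.5]]
0.085 57 [[-36.5, 47.2, 87.9], [-30.6, 51.9, 99.9], [-23.5, 66.1, 102.0]]
```

Emit:
{"method": "apply_moves", "body": {
  "commands": [0,0,6,0,0,0,6,0,0,5,0,0,0.18,6,0,0,0,0,0,0.18,6,-1,2,0,0,0,0.18,6,-1,2,0,0,0,0.18,6,-1,2,0,0,0,0.18,6,-1,1,0,0,0,0.18,6]
}}

```text
t: 1.98
tool_pos: [0.5581, 0.071, 0.3314]
orientation: [0.714, 3.055, -0.006]
force: [0.2, 0.3, 0.0]
opening: 0.0599
```

Emit:
{"method": "apply_moves", "body": {
  "commands": [0,0.45,-5,0,0,0.012,5,0,0,-4,0,0,0,4,0,0,-1.5,0,0,0,4]
}}

```text
t: 2.35
tool_pos: [0.5587, 0.077, 0.2271]
orientation: [0.687, 3.056, -0.003]
force: [0.6, 0.2, -0.5]
opening: 0.041
```

```bash
python3 - <<'E'
from h import *
st()
print(toW([-.0382,-.01,.2257]))
im,d=read_camera("wrist");a,_=read_camera("side")
m=camera_model("side");K=np.array(m["intrinsics"]);p=K@(m["R"]@np.array([.558,.0755,.245])+m["t"]);u,v=(p[:2]/p[2]).astype(int);print(u,v)
c=cv2.resize(a[v-60:v+60,u-90:u+90],(450,300),interpolation=cv2.INTER_CUBIC)
cv2.imwrite("pics/g1.png",np.vstack([cv2.resize(im,(450,281)),c]))
E
```

```text
t 2.35 C mm [-38.1  -8.3 227.1] F cat [ 0.49  0.47 -0.54] op 0.041
[[0.5579097  0.07546862 0.2257    ]]
274 170
```

View pics/g1.png

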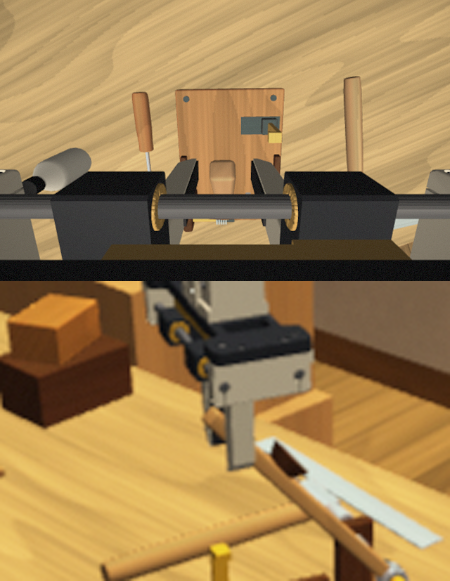

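Emit:
{"method": "apply_moves", "body": {
  "commands": [0,0,0,0,0,0,0.5,0,0,0,0,0,0,0.5,0,0,0,0,0,0,0.5,0,0,0,0,0,0,0.5],
  "squeeze": 20
}}

```text
t: 2.95
tool_pos: [0.5615, 0.0764, 0.2329]
orientation: [0.687, 3.049, -0.0]
force: [1.1, -0.4, -5.3]
opening: 0.0161
```

```bash
python3 - <<'E'
from h import *
st()
th=np.radians(50)
# arc of grasp point, r from current position
for a in np.arange(0,.95,.09): print(a.round(2),(100-215*np.cos(th-a)).round(1),(80+215*np.sin(th-a)).round(1))
E
```

```text
t 2.95 C mm [-35.4  -7.6 232.9] F cat [ 1.19  0.13 -5.31] op 0.0161
0.0 -38.2 244.7
0.09 -52.4 231.6
0.18 -65.5 217.3
0.27 -77.1 201.9
0.36 -87.4 185.5
0.45 -96.1 168.2
0.54 -103.2 150.2
0.63 -108.7 131.7
0.72 -112.5 112.7
0.81 -114.6 93.5
0.9 -114.9 74.1
```

Emit:
{"method": "apply_moves", "body": {
  "commands": [-1.28,0.61,-1.31,0,0,0,0.5,-1.18,0.57,-1.43,0,0,0,0.5,-1.05,0.5,-1.54,0,0,0,0.5,-0.93,0.44,-1.64,0,0,0,0.5]
}}

```text
t: 3.45
tool_pos: [0.5199, 0.0976, 0.1785]
orientation: [0.686, 3.038, 0.003]
force: [-1.0, -0.9, 3.8]
opening: 0.0162
```

```bash
cat >> h.py <<'E'
def ang():
    s,c=st();gx,gz=c[0]*1e3,c[2]*1e3+19
    print("slide est",(c[1]*1e3+7.6).round(1),"r",np.hypot(100-gx,gz-80).round(1),"throw",(.873-np.arctan2(gz-80,100-gx)).round(3),"rot",np.round(s["orientation"],3))
E
python3 - <<'E'
from h import *
ang()
E
```

```text
t 3.45 C mm [-82.   -6.4 178.5] F cat [-0.5  -1.22  3.76] op 0.0162
slide est 1.2 r 216.6 throw 0.3 rot [6.860e-01 3.038e+00 3.000e-03]
```

Emit:
{"method": "apply_moves", "body": {
  "commands": [-0.85,0.38,-1.7,0,0,0,0.5,-0.72,0.32,-1.75,0,0,0,0.5,-0.57,0.25,-1.84,0,0,0,0.5,-0.43,0.18,-1.88,0,0,0,0.5,-0.25,0.1,-1.9,0,0,0,0.5]
}}

```text
t: 4.08
tool_pos: [0.4924, 0.1109, 0.0873]
orientation: [0.683, 3.032, 0.006]
force: [-0.5, -0.4, 3.8]
opening: 0.0158
```

```bash
python3 - <<'E'
from h import *
ang()
sp("handle","side") if read_camera("side") else 0
sp("collar","side")
E
```

```text
t 4.08 C mm [-112.6   -6.3   87.3] F cat [-0.25 -0.52  3.82] op 0.0158
slide est 1.3 r 214.2 throw 0.75 rot [0.683 3.032 0.006]
side handle call 0.94 [0.4905 0.1092 0.1079]
side handle call 0.35 [0.6856 0.0135 0.0808]
side collar call 0.6 [0.5789 0.092  0.0978]
```

Emit:
{"method": "apply_moves", "body": {
  "commands": [-0.15,0.06,-1.6,0,0,0,0.5,0,0,-1.5,0,0,0,0.5,0,0,0,0,0,0,0.5]
}}

```text
t: 4.6
tool_pos: [0.4913, 0.1115, 0.0557]
orientation: [0.684, 3.032, 0.006]
force: [-0.2, -1.0, 3.9]
opening: 0.0156
```

```bash
python3 - <<'E'
from h import *
ang()
E
```

```text
t 4.6 C mm [-113.8   -6.3   55.7] F cat [ 0.25 -0.96  3.94] op 0.0156
slide est 1.3 r 213.9 throw 0.898 rot [0.684 3.032 0.006]
```

Emit:
{"method": "apply_moves", "body": {
  "commands": [0.22,0.45,0,0,0,0,0.5,0.22,0.45,0,0,0,0,0.5,0.22,0.45,0,0,0,0,0.5,0.22,0.45,0,0,0,0,0.5,0.22,0.45,0,0,0,0,0.5,0.22,0.45,0,0,0,0,0.5]
}}

```text
t: 5.35
tool_pos: [0.5046, 0.1406, 0.0564]
orientation: [0.685, 3.034, 0.006]
force: [-2.5, -0.6, 2.6]
opening: 0.0157
```

```bash
python3 - <<'E'
from h import *
ang()
E
```

```text
t 5.35 C mm [-114.4   25.7   56.4] F cat [-2.   -1.61  2.61] op 0.0157
slide est 33.3 r 214.4 throw 0.895 rot [0.685 3.034 0.006]
```

Emit:
{"method": "apply_moves", "body": {
  "commands": [0.09,0.18,0,0,0,0,0.5,0.04,0.09,0,0,0,0,0.5,0.04,0.09,0,0,0,0,0.5]
}}

```text
t: 5.72
tool_pos: [0.5065, 0.1447, 0.0563]
orientation: [0.684, 3.034, 0.006]
force: [-2.2, -1.3, 4.0]
opening: 0.0156
```

```bash
python3 - <<'E'
from h import *
ang()
im,d=read_camera("side");m=camera_model("side");K=np.array(m["intrinsics"]);p=K@(m["R"]@toW([-.03,.05,.09])[0]+m["t"]);u,v=(p[:2]/p[2]).astype(int)
cv2.imwrite("pics/s2.png",cv2.resize(im[v-40:v+40,u-60:u+60],(780,520),interpolation=cv2.INTER_CUBIC))
sp("collar","side")
E
```

```text
t 5.72 C mm [-114.5   30.2   56.3] F cat [-1.39 -2.12  3.99] op 0.0156
slide est 37.8 r 214.5 throw 0.895 rot [0.684 3.034 0.006]
side collar call 0.58 [0.593  0.1293 0.0784]
```

View pics/s2.png

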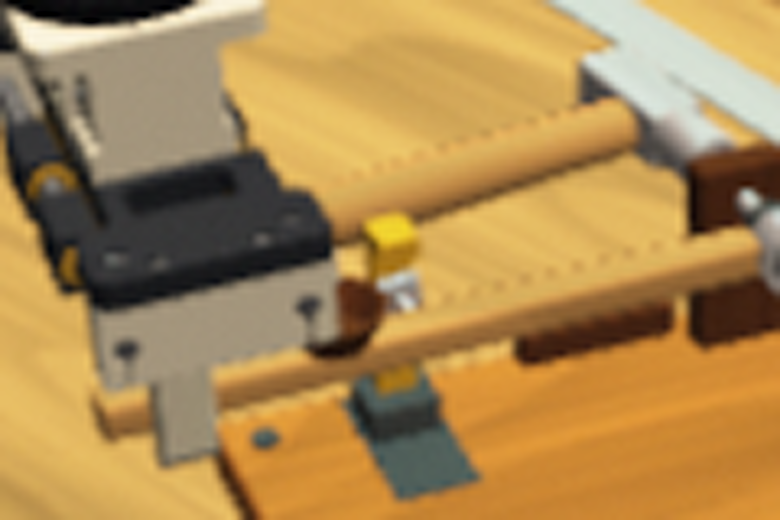

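Emit:
{"method": "apply_moves", "body": {
  "commands": [0.04,0.09,0,0,0,0,0.5,0,0,0,0,0,0,0.5]
}}

```text
t: 6.08
tool_pos: [0.5069, 0.1455, 0.0563]
orientation: [0.685, 3.034, 0.006]
force: [-2.4, -0.5, 3.8]
opening: 0.0159
```

```bash
python3 - <<'E'
from h import *
ang()
E
```

```text
t 6.08 C mm [-114.5   31.1   56.3] F cat [-1.91 -1.5   3.81] op 0.0159
slide est 38.7 r 214.5 throw 0.895 rot [0.685 3.034 0.006]
```

Emit:
{"method": "apply_moves", "body": {
  "commands": [0.04,0.09,0,0,0,0,0.5,0,0,0,0,0,0,0.5]
}}

```text
t: 6.32
tool_pos: [0.5073, 0.1464, 0.0563]
orientation: [0.685, 3.034, 0.006]
force: [-1.9, -0.3, 3.6]
opening: 0.0159
```

```bash
python3 - <<'E'
from h import *
ang()
E
```

```text
t 6.33 C mm [-114.5   32.1   56.3] F cat [-1.55 -1.12  3.63] op 0.0159
slide est 39.7 r 214.6 throw 0.895 rot [0.685 3.034 0.006]
```

Emit:
{"method": "apply_moves", "body": {
  "commands": [0.04,0.09,0,0,0,0,0.5,0,0,0,0,0,0,0.5]
}}

```text
t: 6.58
tool_pos: [0.5077, 0.1473, 0.0563]
orientation: [0.685, 3.034, 0.006]
force: [-3.1, -0.8, 3.3]
opening: 0.0155
```

```bash
python3 - <<'E'
from h import *
ang()
E
```

```text
t 6.58 C mm [-114.5   33.1   56.3] F cat [-2.48 -2.02  3.32] op 0.0155
slide est 40.7 r 214.6 throw 0.895 rot [0.685 3.034 0.006]
```

Emit:
{"method": "apply_moves", "body": {
  "commands": [0.04,0.09,0,0,0,0,0.5,0,0,0,0,0,0,0.5]
}}

```text
t: 6.82
tool_pos: [0.5079, 0.1479, 0.0563]
orientation: [0.685, 3.035, 0.005]
force: [-3.5, -0.7, 4.3]
opening: 0.0155
```

```bash
python3 - <<'E'
from h import *
ang()
E
```

```text
t 6.83 C mm [-114.5   33.7   56.3] F cat [-2.84 -2.12  4.31] op 0.0155
slide est 41.3 r 214.6 throw 0.895 rot [0.685 3.035 0.005]
```

Emit:
{"method": "apply_moves", "body": {
  "commands": [0.03,0.06,0,0,0,0,0.5,0,0,0,0,0,0,0.5]
}}

```text
t: 7.08
tool_pos: [0.508, 0.148, 0.0561]
orientation: [0.685, 3.035, 0.004]
force: [-4.1, -2.3, 5.1]
opening: 0.0159
```

```bash
python3 - <<'E'
from h import *
ang()
E
```

```text
t 7.08 C mm [-114.6   33.9   56.1] F cat [-2.72 -3.87  5.06] op 0.0159
slide est 41.5 r 214.6 throw 0.896 rot [0.685 3.035 0.004]
```

Emit:
{"method": "apply_moves", "body": {
  "commands": [-0.07,-0.15,0,0,0,0,0.5,0,0,0.3,0,0,0,0.5,0,0,0.3,0,0,0,0.5,0,0,0,0,0,0,0.5]
}}

```text
t: 7.58
tool_pos: [0.5076, 0.1472, 0.0627]
orientation: [0.685, 3.035, 0.006]
force: [-2.0, -0.7, 2.1]
opening: 0.0156
```

```bash
python3 - <<'E'
from h import *
ang()
E
```

```text
t 7.58 C mm [-114.6   33.    62.7] F cat [-1.5  -1.5   2.14] op 0.0156
slide est 40.6 r 214.6 throw 0.865 rot [0.685 3.035 0.006]
```

Emit:
{"method": "apply_moves", "body": {
  "commands": [-0.04,-0.09,0,0,0,0,0.5,0,0,0.3,0,0,0,0.5,0,0,0.2,0,0,0,0.5,0,0,0,0,0,0,0.5]
}}

```text
t: 8.07
tool_pos: [0.5073, 0.1464, 0.0681]
orientation: [0.685, 3.034, 0.006]
force: [-2.4, 1.0, 2.4]
opening: 0.0158
```

```bash
python3 - <<'E'
from h import *
ang()
E
```

```text
t 8.07 C mm [-114.5   32.1   68.1] F cat [-2.57 -0.16  2.42] op 0.0158
slide est 39.7 r 214.6 throw 0.84 rot [0.685 3.034 0.006]
```

Emit:
{"method": "apply_moves", "body": {
  "commands": [0,0,0.2,0,0,0,0.5,0,0,0.2,0,0,0,0.5,0,0,0.2,0,0,0,0.5]
}}

```text
t: 8.45
tool_pos: [0.5076, 0.1462, 0.0745]
orientation: [0.685, 3.034, 0.006]
force: [-0.3, 0.1, 2.7]
opening: 0.0159
```

```bash
python3 - <<'E'
from h import *
ang()
E
```

```text
t 8.45 C mm [-114.2   32.1   74.5] F cat [-0.31 -0.02  2.7 ] op 0.0159
slide est 39.7 r 214.6 throw 0.81 rot [0.685 3.034 0.006]
```

Emit:
{"method": "apply_moves", "body": {
  "commands": [0,0,0.15,0,0,0,0.5,0,0,0.15,0,0,0,0.5]
}}

```text
t: 8.7
tool_pos: [0.5078, 0.1462, 0.0778]
orientation: [0.685, 3.033, 0.006]
force: [0.8, -0.8, 2.1]
opening: 0.0157
```

```bash
python3 - <<'E'
from h import *
ang()
E
```

```text
t 8.7 C mm [-114.    32.1   77.8] F cat [ 1.02 -0.37  2.08] op 0.0157
slide est 39.7 r 214.6 throw 0.794 rot [0.685 3.033 0.006]
```

Emit:
{"method": "apply_moves", "body": {
  "commands": [0,0,0.1,0,0,0,0.5,0,0,0.1,0,0,0,0.5]
}}

```text
t: 8.95
tool_pos: [0.5077, 0.146, 0.0796]
orientation: [0.685, 3.033, 0.006]
force: [2.7, -1.4, -4.7]
opening: 0.0157
```

```bash
python3 - <<'E'
from h import *
ang()
E
```

```text
t 8.95 C mm [-113.9   31.9   79.6] F cat [ 3.03 -0.14 -4.69] op 0.0157
slide est 39.5 r 214.7 throw 0.786 rot [0.685 3.033 0.006]
```

Emit:
{"method": "apply_moves", "body": {
  "commands": [0,0,0.1,0,0,0,0.5,0,0,0.05,0,0,0,0.5]
}}

```text
t: 9.2
tool_pos: [0.5075, 0.1456, 0.0798]
orientation: [0.685, 3.034, 0.005]
force: [5.3, -0.8, -7.1]
opening: 0.0159
```

```bash
python3 - <<'E'
from h import *
ang()
E
```

```text
t 9.2 C mm [-113.9   31.5   79.8] F cat [ 5.09  1.57 -7.11] op 0.0159
slide est 39.1 r 214.7 throw 0.785 rot [0.685 3.034 0.005]
```

Emit:
{"method": "apply_moves", "body": {
  "commands": [0.05,-0.02,-0.06,0,0,0,0.5,0,0,0,0,0,0,0.5]
}}

```text
t: 9.45
tool_pos: [0.5077, 0.1458, 0.0794]
orientation: [0.685, 3.035, 0.005]
force: [0.5, -1.9, -0.8]
opening: 0.0161
```

```bash
python3 - <<'E'
from h import *
ang()
im,d=read_camera("side");m=camera_model("side");K=np.array(m["intrinsics"]);p=K@(m["R"]@toW([-.03,.05,.09])[0]+m["t"]);u,v=(p[:2]/p[2]).astype(int)
a=cv2.resize(im[v-30:v+30,u-45:u+45],(450,300),interpolation=cv2.INTER_CUBIC)
im,d=read_camera("scene");m=camera_model("scene");K=np.array(m["intrinsics"]);p=K@(m["R"]@toW([-.03,.05,.09])[0]+m["t"]);u,v=(p[:2]/p[2]).astype(int)
b=cv2.resize(im[v-30:v+30,u-45:u+45],(450,300),interpolation=cv2.INTER_CUBIC)
cv2.imwrite("pics/s3.png",np.vstack([a,b]))
E
```

```text
t 9.45 C mm [-113.9   31.7   79.4] F cat [ 1.34 -1.52 -0.85] op 0.0161
slide est 39.3 r 214.7 throw 0.787 rot [0.685 3.035 0.005]
```

View pics/s3.png

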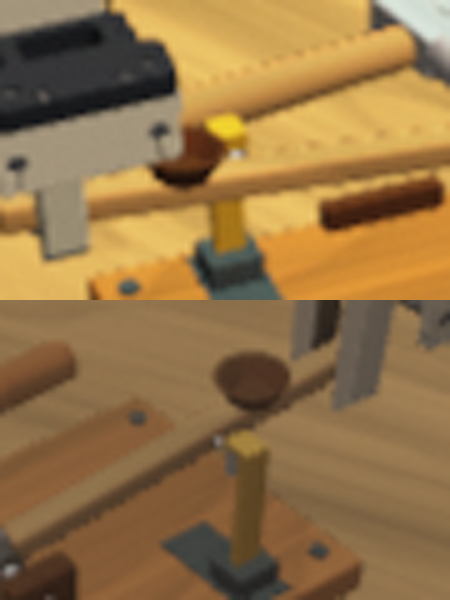

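Emit:
{"method": "apply_moves", "body": {
  "commands": [0,0,0,0,0,0,1.8,0,0,0,0,0,0,2.2,0,0,0,0,0,0,3,0,0,0,0,0,0,4]
}}

```text
t: 10.05
tool_pos: [0.5081, 0.1461, 0.08]
orientation: [0.685, 3.034, 0.007]
force: [-1.1, -0.2, -0.5]
opening: 0.0356
```

```bash
python3 - <<'E'
from h import *
ang()
im,d=read_camera("side");sp("handle","side");sp("collar","side")
read_camera("scene");sp("handle","scene");sp("collar","scene")
m=camera_model("side");K=np.array(m["intrinsics"]);p=K@(m["R"]@toW([-.08,.03,.09])[0]+m["t"]);u,v=(p[:2]/p[2]).astype(int)
cv2.imwrite("pics/s4.png",cv2.resize(im[v-50:v+50,u-75:u+75],(660,440),interpolation=cv2.INTER_CUBIC))
E
```

```text
t 10.05 C mm [-113.7   32.2   80. ] F cat [-0.9  -0.66 -0.48] op 0.0356
slide est 39.8 r 214.5 throw 0.784 rot [0.685 3.034 0.007]
side handle call 0.95 [0.5071 0.1411 0.1031]
side collar call 0.89 [0.5899 0.1291 0.0907]
scene handle call 0.86 [0.5058 0.1451 0.0976]
scene collar call 0.64 [0.5941 0.1332 0.0935]
```

View pics/s4.png

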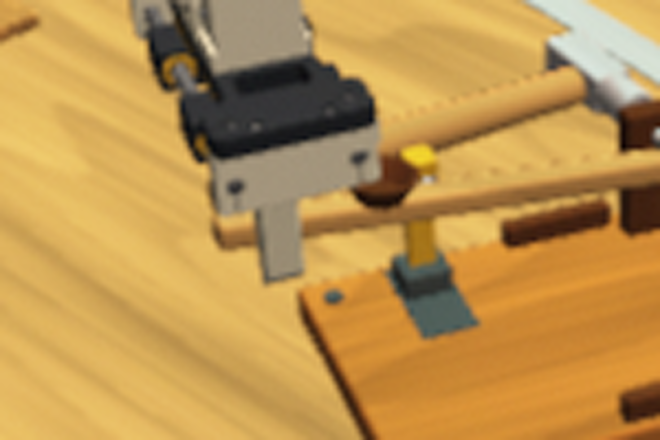

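Emit:
{"method": "apply_moves", "body": {
  "commands": [0,0,0,0,0,0,4.5,0,0,1,0,0,0,4.5,0,0,2,0,0,0,4.5,0,0,3,0,0,0,4.5,0,0,4,0,0,0,4.5,-1,0,4,0,0,0,4.5,0,0,0,0,0,0,4.5,0,0,0,0,0,0,4.5]
}}

```text
t: 11.35
tool_pos: [0.497, 0.1459, 0.2276]
orientation: [0.685, 3.032, 0.007]
force: [-0.2, -0.5, -0.3]
opening: 0.0448
```

```bash
python3 - <<'E'
from h import *
st();P=toW([.1,-.01,.08])[0]
for c in("side","scene"):
    im,d=read_camera(c)
    for q in("handle","collar"): sp(q,c)
    for r in cut_out("catch",c)[:1]:
        p=toC(cloud(c,np.array(r["mask"]),d))
        for lo,hi in((.03,.05),(.05,.07),(.07,.09),(.09,.12)):
            k=p[(p[:,2]>lo)&(p[:,2]<hi)]
            if len(k):print(lo,len(k),(np.percentile(k,[5,50,95],axis=0)*1e3).round(1).tolist())
    for q in("glue","mallet_grip","chisel_grip"): sp(q,c)
    m=camera_model(c);K=np.array(m["intrinsics"]);p=K@(m["R"]@toW([-.04,.02,.09])[0]+m["t"]);u,v=(p[:2]/p[2]).astype(int)
    cv2.imwrite(f"pics/f_{c}.png",im[v-60:v+60,u-100:u+100])
cv2.imwrite("pics/f.png",np.vstack([cv2.resize(cv2.imread(f"pics/f_{c}.png"),(500,300),interpolation=cv2.INTER_CUBIC) for c in("side","scene")]))
E
```

```text
t 11.35 C mm [-123.5   27.2  227.6] F cat [ 0.07 -0.51 -0.29] op 0.0448
side handle call 0.84 [0.5085 0.1426 0.1018]
side collar call 0.71 [0.5945 0.1287 0.091 ]
0.03 36 [[-36.2, 56.8, 36.5], [-29.9, 59.5, 42.9], [-22.8, 62.1, 49.7]]
0.05 23 [[-35.4, 56.9, 50.4], [-30.8, 60.1, 54.5], [-24.5, 62.6, 61.9]]
0.09 38 [[-33.6, 47.4, 95.0], [-28.2, 52.1, 100.9], [-23.5, 62.8, 102.9]]
side mallet_grip call 0.77 [0.7615 0.2394 0.0108]
side chisel_grip call 0.82 [ 0.5105 -0.0581  0.0094]
scene handle call 0.81 [0.5065 0.1463 0.0991]
scene collar call 0.55 [0.5923 0.1308 0.0927]
0.03 28 [[-37.9, 57.7, 35.8], [-30.4, 66.0, 42.2], [-24.4, 67.6, 48.9]]
0.05 37 [[-38.6, 62.8, 52.0], [-28.4, 66.2, 59.3], [-23.9, 68.2, 68.4]]
0.07 38 [[-37.6, 62.6, 70.5], [-28.6, 66.4, 80.7], [-23.6, 67.6, 88.4]]
0.09 63 [[-38.4, 50.6, 92.0], [-29.6, 62.6, 100.8], [-23.8, 67.4, 103.9]]
scene glue call 0.59 [ 0.5157 -0.197   0.0055]
scene mallet_grip call 0.82 [0.7564 0.2432 0.0141]
scene chisel_grip call 0.8 [ 0.5086 -0.0463  0.0162]
```

View pics/f.png

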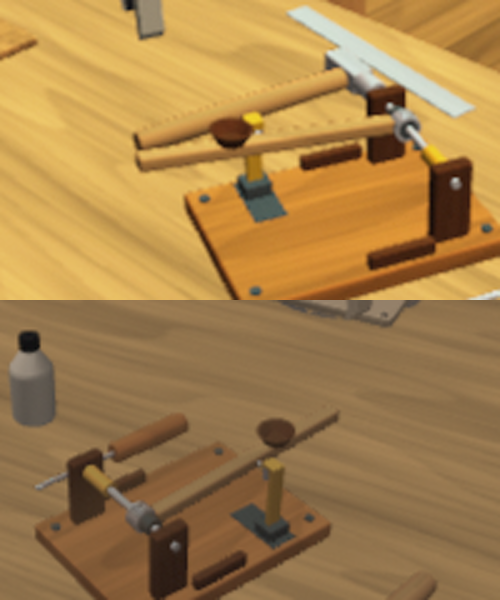

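```bash
python3 -c "
from plant import *
print(close_job())"
```

```text
the job is handed in; nothing more can be done
None
```

The catapult is cocked and the job is handed in, with about 11 s used of the 42 s allowed. The hand-in gave no verdict.

**What I did:**
- I pinched the arm's tail and drew it down to about 0.90 rad.
- I slid it sideways under the hook until the nut just touched the upright. The side force rose to about 3.9 N in all, including friction of about 1.6 N, at a slide of roughly 41 mm.
- I backed off 1.8 mm and eased the arm up. It passed 0.81 rad without catching on the bead and stopped against the lip at about 0.786 rad.
- I took the load off, opened the fingers slowly and lifted clear.

**Last checks, with the robot clear:**
- **Arm:** it stayed down in the last pictures, about 1.3 s after I began opening the fingers. The measured handle height gives about 0.77 to 0.79 rad, so one of the two camera readings sits on the lower limit of 0.77. The force felt at the lip agrees with 0.786.
- **Catch:** upright, with its measured position within about 1 mm of where it started.
- **Bystanders:** the mallet, chisel and glue bottle are where they were, within measuring error. The glue bottle was found by one camera only.

No check failed.

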